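# Dispense one agar plate and push it onto the streaking turntable

### The arm

A 7-joint arm with a two-finger parallel gripper is mounted at the origin on a cart in front of the work surface, level with it; the furniture and walls round the work are solid. World frame = base frame: x ahead of the robot, y to its left, z up, the work surface at z = 0. Lengths are in m, angles in rad, forces in N, time in s.
With the tool pointing down it reaches from about 0.425 to 0.875 m from the base axis. Payload 8.4 kg.
Tool frame: the origin (TCP) lies between the finger pads; the fingertips stand 11 mm ahead of it and the grasp point (between the pads) lies 8 mm behind it; z points along the fingers, y is the line along which they close (so a half turn about z gives the same grasp; the last joint's range is limited). The gripper opens to 85 mm and grips with 20 to 120 N. Pads are 22 mm wide; open, the fingers measure 114 mm over their backs; the gripper's body (76 mm by 85 mm) begins 54 mm behind the grasp point. The pads swing forward as they close: fully open they stand 13 mm farther back than shut.
Start: joints at [-1.311, 0.333, 0.04, 1.465, -0.013, 1.343, -0.059], TCP at [0.228, 0.609, 0.242] pointing down, gripper open.
Joint ranges: [-2.58, 2.58], [-0.38, 2.09], [-1.3, 1.39], [0.25, 2.4], [-1.5, 4.64], [0.08, 2.09], [-2.65, 2.65]. Speed limits (rad/s): [2.22, 2.22, 2.79, 2.79, 3.14, 3.14, 3.14].

### API

Orientations are given as a rotation vector (axis times angle).
In Python, from cell import r gives the robot as it stands.
- The arm moves only by the shell command python3 nudge.py FILE [FORCE], which reads ROWS from the file FILE. ROWS is a JSON list that holds a single list of rows (three levels of brackets), with 1 to 20 rows, each of 5 numbers: the opening from 0.0 (shut) to 1.0 (fully open), then dx, dy, dz in shares of the most that a row can go, 1 being 62.5 mm, then a turn about the tool's z in fractions of the full range, 1 being 2 rad; each row shifts and turns the commanded pose from where the row before left it, along the tool's axes as they then stand; what a row does not reach is not made up. A row lasts 1/8 s, in which the tool goes at most 0.0625 m and 0.188 rad, less where a joint would pass 70% of its speed; a pose out of reach is approached as far as the arm can. The fingers move at their own pace and stop on an object; FORCE is the grip in N (left out, the last holds). Time passes only in rows, so rows that do not move let the fingers close. It prints the time, the measured TCP pose, the force, the opening and the grip force at its end. A shift or turn number past 1, either way, is cut back to 1. Input that does not fit is refused with a message, and nothing moves.
- r.state(): the state, without advancing time (a new reading comes with each control period).
- r.read_camera(name): name is "side" or "top" or "wrist"; returns the picture (400x640x3 uint8, red, green, blue); there is no depth.
- r.calibration(name): a dict with "fx", "fy", "cx", "cy" (pixels), "R" (3x3) and "t" (3): a world point X has camera coordinates R X + t; the wrist camera has in their place "hand_eye" (4x4, takes a point from camera to tool coordinates, whose origin is the TCP and whose axes are the flange's). Camera axes: x right, y down, z forward; pixel columns grow to the right and rows downward; lengths in m; the calibration is good to about 2 mm. The wrist camera is an equidistant fisheye: a pixel r from the principal point sees the ray r / f radians off the axis. A picture is of the moment at which its call begins: read the wrist's pose just before it. calibration takes no time and is no camera call.
- r.job_done(): hands the job in; it is judged then, once.
The state is a dict: "t": time; "joint_pos": joint angles; "dq": joint speeds; "tau": joint torques, N m; "tool_pos": TCP position; "ee_rot": TCP orientation; "ft_force": force on the tool from outside, world axes, zero at the start; "moment": the same for the moment, N m; "opening": opening from 0.0 (shut) to 1.0 (fully open); "finger_force": force on a finger pad.
Only numpy, scipy, OpenCV 4.12 (cv2) and the standard library are available. Lean on these libraries where they do the work, as an engineer would, in place of code of your own. Each camera call takes 0.05 s, during which the arm holds its last target. There are 200 camera calls.

### The job

Set up the next plate for streaking: press the plunger of the dish dispenser once, all the way down, and let it come back up, so that a single dish is fed out onto the open end of the bed. Then push that dish sideways with the fingertips, across onto the turntable beside it, until it drops and lies flat in the round recess. Only press and push: do not lift the dish, keep the other dishes in the dispenser, and leave the other things on the bench where they are.

Things in the scene. Friction and masses are not known exactly. Their poses are not given: they have to be found in the camera images.
- dispenser: Dish dispenser, fixed. Origin on the worktop under the axis of its magazine (cage of rods round the stacked dishes, 70 mm high, 36 mm radius), z up; x points to the gear case (x 36 to 103, y +-42, top z 93 mm) and plunger. Dishes leave along -x, roughly towards the robot. A feed blade runs out of the case's back to x = 141 mm at rest.
- plunger (a joint): Spring plunger, m: 0 up (rest), 0.028 fully down; 3 N starts it, about 8 N takes it fully down. Geared 2.6 : 1 to the feed blade, a full stroke pushes the lowest dish out to point outlet, clear of the magazine. Released, it rises by itself within 1 s; the blade draws back and the stack drops one dish. Let up part way, it leaves the dish half out; over 0.1 m/s it jolts the stack.
- plunger_top (a point): Centre of the top of the plunger's round black knob (41 mm diameter, 15 mm high), which goes straight down with the plunger. At rest 144 mm above the worktop, over x = +74 mm, y = 0 of the dispenser.
- outlet (a point): Point on the bed where the centre of a dish lies when just fed out: x = -67 mm, y = 0, z = 22 mm of the dispenser, axes parallel to its. The bed is a level plate 72 mm wide (y +-36 mm), top 22 mm above the worktop. Its open end, x = -35 to -104 mm, has no side walls, only a 6 mm high stop across the end (inner face x = -99 mm, y +-33 mm).
- dish_1: The lowest dish of the stack, the one that is fed out: a closed round agar plate, 60 mm diameter, 14 mm high, about 20 g, smooth plastic that slides easily (friction about 0.3). Origin at the centre of its underside, z up. At the start it lies on the bed on the axis of the magazine.
- dish_2: Second dish of the stack, the same as dish_1; it sinks to the bed when dish_1 is out and the blade has drawn back, and must stay there.
- dish_3: Top dish of the stack, the same as dish_1; it must stay in the magazine.
- recess (a point): Centre of the recess floor, 18.5 mm above the worktop. The turntable, a metal disc of 100 mm diameter that turns freely on a fixed foot, has its top at 21.5 mm (0.5 mm below the bed) and in it a round recess, 66 mm diameter, 3 mm deep. It stands left or right of the bed's open end, its edge 2 mm from the bed: recess centre at x = -68, y = +88 or -88 mm of the dispenser.
- timer: Bystander: flat lab timer, 64 x 64 x 16 mm, lying on the worktop on the side of the open end where the turntable is not, about 88 mm from the outlet. Origin at the centre of its underside.
- marker: Bystander: marker pen, 135 mm long, 16 mm thick, lying to the right of the dispenser. Origin at the centre of its underside.
- tweezers: Bystander: tweezers, 126 mm long, 8 mm high, lying far left near the front edge. Origin at the centre of the underside.
- tape_roll: Bystander: roll of tape, 69 mm diameter, 18 mm high, lying to the left near the front edge. Origin at the centre of its underside.
- beaker: Bystander: clear beaker, 69 mm diameter, 85 mm high, standing behind the dispenser to the left. Origin at the centre of its underside.

How it is judged:
On the way, in this order (a step that is already met when the one before it is completed fails the run):
1. the plunger is pressed fully down and has fed the lowest dish out onto the open end of the bed (value of joint plunger above 0.025 m and x of dish_1 in the frame of dispenser below -0.059 m and horizontal distance between dish_1 and outlet below 0.014 m), for 0.05 s.
2. the plunger is back up with the dish still lying at the outlet and the others in the magazine (value of joint plunger below 0.003 m and horizontal distance between dish_1 and outlet below 0.014 m and horizontal distance between each of dish_2, dish_3 and dispenser below 0.006 m), for 0.1 s.
At the end, for the whole second after the job is handed in: dish_1 lies flat and still in the turntable's recess (centre within 5 mm of the recess's, underside below 19.8 mm), the plunger is up (within 3 mm), and dish_2 and dish_3 stand in the magazine (within 6 mm of its axis), dish_2 down on the bed (horizontal distance between dish_1 and recess below 0.005 m and height (world z) of dish_1 between 0.0165 and 0.0198 m and angle between dish_1's own z axis and vertical below 0.05 rad and linear speed of dish_1 below 0.01 m/s and value of joint plunger below 0.003 m and horizontal distance between each of dish_2, dish_3 and dispenser below 0.006 m and height (world z) of dish_2 below 0.024 m); the robot touches nothing.
It fails at once if the fed dish is lifted (its underside more than 10 mm above the bed) or tipped up (more than 0.4 rad) (height (world z) of dish_1 above 0.032 m or angle between dish_1's own z axis and vertical above 0.4 rad).
It fails at once if the fed dish falls off the bed or the turntable (height (world z) of dish_1 below 0.014 m).
It fails at once if the plunger is let up with the dish half out, so that a second press is needed (value of joint plunger below 0.003 m and x of dish_1 in the frame of dispenser between -0.045 and -0.012 m).
It fails at once if a second dish leaves the magazine or is lifted out of it (horizontal distance between any of dish_2, dish_3 and dispenser above 0.015 m or height (world z) of dish_2 above 0.044 m or height (world z) of dish_3 above 0.058 m).
It fails at once if another thing on the bench is moved more than 20 mm (distance of any of timer, marker, tweezers, tape_roll, beaker from where it was at the start of the episode above 0.02 m).
It also fails if it takes over 48 s, if anything falls off the work surface, if the arm or the gripper's body presses on something with over 40 N, if the wrist force passes 120 N, or if a joint passes its speed limit or range.

## Working session

There is one attempt and no reset: what is moved stays moved. The work goes in short steps, Python scripts to look and compute and a shell command to move; the robot and the scene stay as the last step left them, time stands still between calls to the robot, and variables do not carry over. Pictures are saved under pics/ and viewed, at most 10 in all, crops included, and the job is handed in when it is done.

```bash
mkdir -p pics
python3 - <<'E'
from cell import r
import cv2
for n in("top","side"):
    cv2.imwrite(f"pics/{n}0.png",r.read_camera(n)[:,:,::-1])
    print(n,r.calibration(n))
s=r.state();print(s["t"],s["tool_pos"],s["ee_rot"],s["ft_force"])
E
```

```text
top {'fx': 472.98579430163153, 'fy': 472.98579430163153, 'cx': 319.29467106289576, 'cy': 197.14582578477288, 'R': array([[-0.02650351, -0.99960854, -0.00896254],
       [-0.98986005,  0.02749455, -0.13935974],
       [ 0.1395516 ,  0.00517814, -0.99020126]]), 't': array([0.09890524, 0.56184402, 1.24256872])}
side {'fx': 502.2359901111674, 'fy': 502.2359901111674, 'cx': 321.77273506738953, 'cy': 190.01198016226527, 'R': array([[ 0.81302215, -0.5822242 ,  0.00315614],
       [-0.28490836, -0.40256385, -0.86992504],
       [ 0.50776196,  0.70636911, -0.49317387]]), 't': array([-0.43131707,  0.27735567,  0.92145991])}
0.1 [0.22814901 0.60823568 0.24150837] [-5.60560108e-01 -3.09101021e+00  2.26046338e-03] [-0.04777383 -0.47783851  0.35977875]
```

View pics/top0.png

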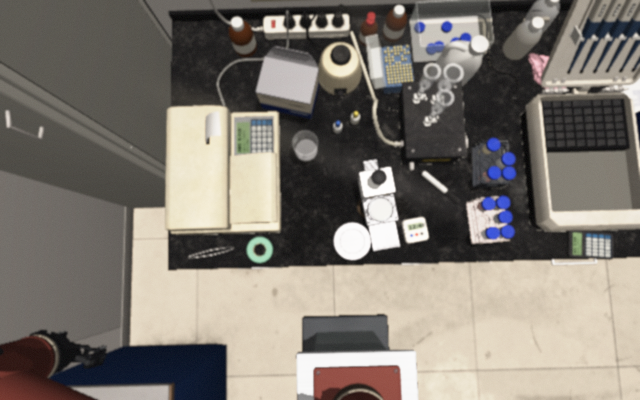

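View pics/side0.png

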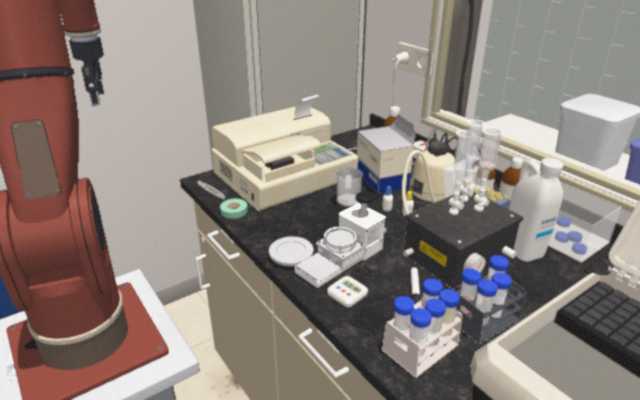

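Top view: the turntable (~352,241) is on the robot's left of the bed, the plunger knob is at ~(378,177), and the timer at (415,229) is on the right. I'll crop both views to measure.

Run:
```python
import cv2
a=cv2.imread("pics/top0.png")[155:265,325:435]
b=cv2.imread("pics/side0.png")[190:300,260:395]
cv2.imwrite("pics/topc.png",cv2.resize(a,None,fx=5,fy=5,interpolation=cv2.INTER_CUBIC))
cv2.imwrite("pics/sidec.png",cv2.resize(b,None,fx=5,fy=5,interpolation=cv2.INTER_CUBIC))
```

```text
(no output)
```

View pics/topc.png

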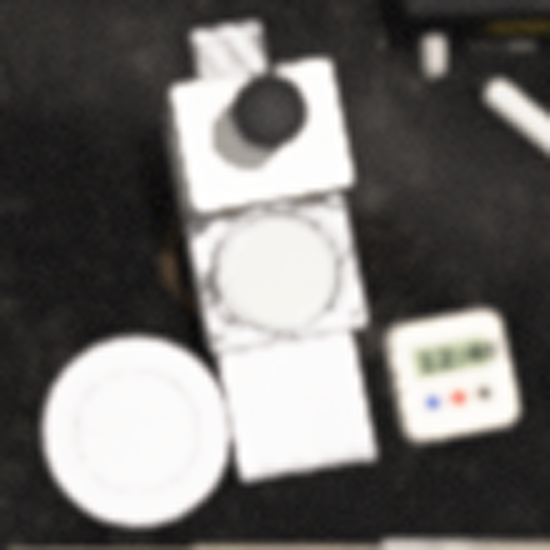

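View pics/sidec.png

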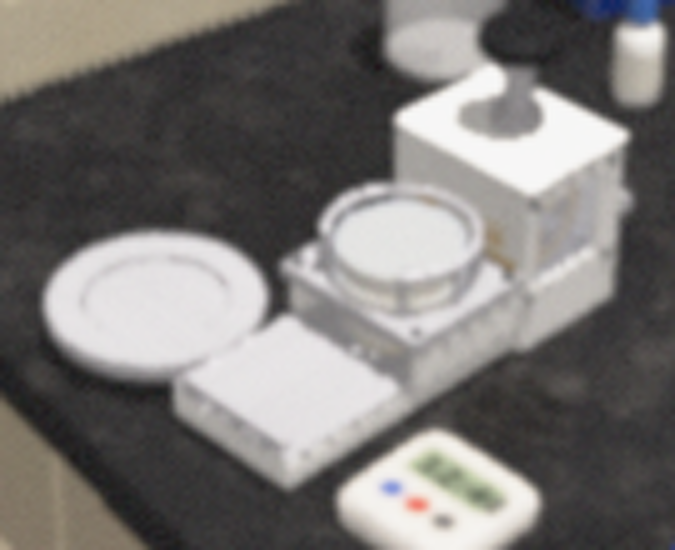

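Top crop: turntable centre (135,431), knob (270,112), case-top corners (168,85), (330,58), (354,186), (190,212), bed end corners (240,482), (378,460). Side crop: turntable centre (156,300), case corners (395,118), (530,197), (630,133). The turntable is on the +y side.

```bash
cat > h.py <<'E'
import numpy as np
from cell import r
from scipy.optimize import least_squares
def proj(n,X):
    c=r.calibration(n);p=np.asarray(X)@np.array(c["R"]).T+c["t"]
    return p[:,:2]/p[:,2:]*[c["fx"],c["fy"]]+[c["cx"],c["cy"]]
def place(q,P):
    P=np.array(P,float)/1000;c,s=np.cos(q[2]),np.sin(q[2])
    return np.c_[q[0]+c*P[:,0]-s*P[:,1],q[1]+s*P[:,0]+c*P[:,1],P[:,2]]
E
python3 - <<'E'
from h import *
T=[(135,431,-68,88,21.5),(270,112,74,0,144),(168,85,103,42,93),(330,58,103,-42,93),(354,186,36,-42,93),(190,212,36,42,93),(240,482,-104,36,25),(378,460,-104,-36,25)]
S=[(156,300,-68,88,21.5),(395,118,36,42,93),(530,197,36,-42,93),(630,133,103,-42,93)]
T=np.array(T,float);S=np.array(S,float)
f=lambda q:np.r_[proj("top",place(q,T[:,2:]))-((T[:,:2]+.5)/5-.5+[325,155]),proj("side",place(q,S[:,2:]))-((S[:,:2]+.5)/5-.5+[260,190])].ravel()
o=least_squares(f,[.65,-.05,0],loss="soft_l1");print(o.x,np.round(f(o.x).reshape(-1,2),1))
for sl in (slice(0,16),slice(16,None)):
    print(least_squares(lambda q:f(q)[sl],o.x).x)
q=o.x
for n,p in dict(plunger=(74,0,144),outlet=(-67,0,22),recess=(-68,88,18.5)).items(): print(n,place(q,[p])[0], np.hypot(*place(q,[p])[0][:2]))
s=r.state();print(s["joint_pos"])
E
```

```text
[ 0.52387263 -0.07796077  0.1460434 ] [[ 0.   0.4]
 [ 0.3 -0.3]
 [ 0.5  0.7]
 [-0.3  0.6]
 [-0.2 -0.1]
 [ 0.8  0.2]
 [ 0.5  0. ]
 [-0.9 -0.2]
 [ 0.  -1. ]
 [-0.4 -0.5]
 [ 0.4 -1.2]
 [ 0.4 -0. ]]
[ 0.52430447 -0.07770897  0.14609157]
[ 0.5221227  -0.08001054  0.15019633]
plunger [ 0.59708487 -0.06719193  0.144     ] 0.6008536366431613
outlet [ 0.45758587 -0.08771093  0.022     ] 0.4659163363099578
recess [ 0.44379033 -0.00079325  0.0185    ] 0.44379103840034473
[-1.31117505  0.3338585   0.03987595  1.4661625  -0.0134024   1.34328601
 -0.05846426]
```

The manual's scale: shifts go in shares of 62.5 mm and turns go in shares of 2 rad. Converting my numbers, -0.01 m is -0.16, 0.1777 rad is 0.0889.

```bash
echo '[[[0,0,0,-0.16,0.0889],[0,0,0,-0.16,0.0889],[0,0,0,-0.16,0.0889],[0,0,0,-0.16,0.0889],[0,0,0,-0.16,0.0889],[0,0,0,-0.16,0.0889]]]' > path.dat && python3 nudge.py path.dat
python3 - <<'E'
from h import *
from scipy.spatial.transform import Rotation as Ro
s=r.state();R=Ro.from_rotvec(s["ee_rot"]).as_matrix();print(np.round(R,3),s["joint_pos"])
print("to above plunger z.25", R.T@(np.array([.597,-.0675,.25])-s["tool_pos"]))
E
```

```text
t: 0.85
tool_pos: [0.2281, 0.6084, 0.3021]
ee_rot: [2.06, 2.371, -0.001]
ft_force: [-0.3, -0.4, -0.4]
opening: 0.003
finger_force: 0.0
[[-0.139  0.99  -0.   ]
 [ 0.99   0.139 -0.001]
 [-0.001 -0.    -1.   ]] [-1.42645507  0.31267408  0.19207638  1.3789139  -0.05910878  1.4565349
 -1.09676697]
to above plunger z.25 [-0.72069695  0.27101419  0.05262566]
```

In the tool's units: -0.05 m is -0.8, -0.02 m is -0.32, 0.006 rad is 0.003.

```bash
echo '[[[0,-0.8,0.304,0,0],[0,-0.8,0.304,0,0],[0,-0.8,0.304,0,0],[0,-0.8,0.304,0,0],[0,-0.8,0.304,0,0],[0,-0.8,0.304,0,0],[0,-0.8,0.304,0,0],[0,-0.8,0.304,0,0],[0,-0.8,0.304,0,0],[0,-0.8,0.304,0,0],[0,-0.8,0.304,0.16,0],[0,-0.8,0.304,0.16,0],[0,-0.8,0.304,0.16,0],[0,-0.8,0.304,0.16,0],[0,-0.32,0.08,0.16,0.003],[0,0,0,0,0]]]' > path.dat && python3 nudge.py path.dat
cat > go.py <<'E'
import sys
from h import *
from scipy.spatial.transform import Rotation as Ro
s=r.state();R=Ro.from_rotvec(s["ee_rot"]).as_matrix()
y=R[:,1];print("yaw",np.arctan2(y[1],y[0]),"tilt",R[2,2],"t",s["t"],"F",s["ft_force"])
q=[.5240,-.0778,.146]
d=place(q,[[float(v) for v in sys.argv[1:4]]])[0]-s["tool_pos"];print("delta tool mm",np.round(1000*R.T@d,1))
E
python3 go.py 74 0 170
```

```text
t: 2.85
tool_pos: [0.6004, -0.0664, 0.2511]
ee_rot: [-2.065, -2.367, 0.004]
ft_force: [-0.3, -0.5, -0.2]
opening: -0.004
finger_force: 0.0
yaw 0.13629859938269903 tilt -0.9999964206637574 t 2.85 F [-0.32729204 -0.52835173 -0.22865816]
delta tool mm [-0.1 -3.1 81.1]
```

In the tool's units: 0.04 m is 0.64, 0.006 m is 0.096, -0.01 rad is -0.005.

```bash
echo '[[[0,0,-0.048,0.64,-0.005],[0,0,0,0.48,0],[0,0,0,0.176,0],[0,0,0,0.096,0],[0,0,0,0.096,0],[0,0,0,0.08,0],[0,0,0,0.064,0],[0,0,0,0,0]]]' > path.dat && python3 nudge.py path.dat; python3 go.py 74 0 127
```

```text
t: 3.85
tool_pos: [0.5984, -0.0648, 0.1506]
ee_rot: [2.049, 2.381, 0.001]
ft_force: [1.3, 0.4, 3.1]
opening: 0.001
finger_force: 1.4
yaw 0.1498215306314529 tilt -0.9999995984895105 t 3.85 F [1.26015847 0.4246357  3.11627202]
delta tool mm [-2.  -1.5 23.6]
```

In the tool's units: 0.006 m is 0.096, 0.005 m is 0.08.

```bash
echo '[[[0,0,0,0.096,0],[0,0,0,0.096,0],[0,0,0,0.096,0],[0,0,0,0.08,0],[0,0,0,0.032,0],[0,0,0,0,0],[0,0,0,0,0]]]' > path.dat && python3 nudge.py path.dat; python3 go.py 74 0 127
```

```text
t: 4.72
tool_pos: [0.5986, -0.0648, 0.1269]
ee_rot: [2.049, 2.381, 0.003]
ft_force: [-4.1, 0.8, 14.0]
opening: -0.0
finger_force: 7.2
yaw 0.1497541300439142 tilt -0.9999984910296282 t 4.725 F [-4.05604963  0.79544599 14.00192984]
delta tool mm [-2.  -1.7 -0.1]
```

In the tool's units: 0.001 m is 0.016.

```bash
echo '[[[0,0,0,0.016,0],[0,0,0,0,0],[0,0,0,0,0]]]' > path.dat && python3 nudge.py path.dat
python3 - <<'E'
from h import *
import cv2
a=r.read_camera("side")[190:300,260:395,::-1]
cv2.imwrite("pics/s1.png",cv2.resize(a,None,fx=5,fy=5,interpolation=cv2.INTER_CUBIC))
E
```

```text
t: 5.1
tool_pos: [0.5987, -0.0648, 0.1268]
ee_rot: [2.049, 2.381, 0.004]
ft_force: [-7.1, 2.4, 23.1]
opening: 0.002
finger_force: 11.7
```

View pics/s1.png

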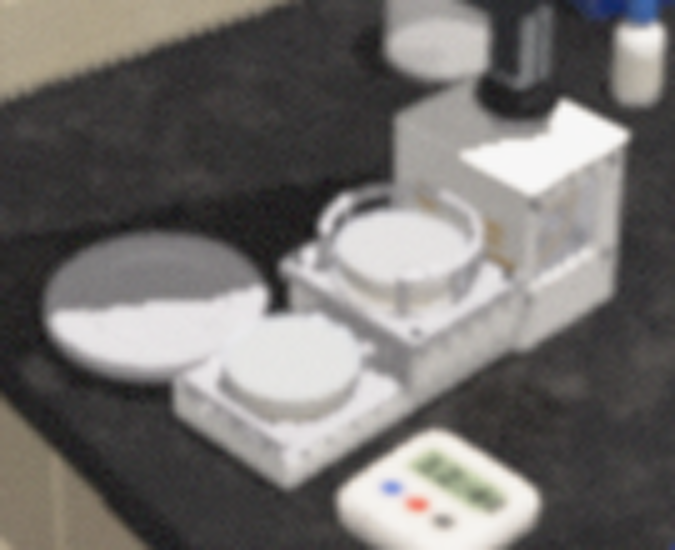

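The fed dish sits on the open end at crop (292,362), fully clear of the magazine, and the others are still in the cage. Next I'll release slowly.

In the tool's units: -0.03 m is -0.48, -0.02 m is -0.32.

```bash
echo '[[[0,0,0,-0.112,0],[0,0,0,-0.112,0],[0,0,0,-0.112,0],[0,0,0,-0.112,0],[0,0,0,-0.112,0],[0,0,0,-0.32,0],[0,0,0,-0.48,0],[0,0,0,0,0],[0,0,0,0,0],[0,0,0,0,0],[0,0,0,0,0]]]' > path.dat && python3 nudge.py path.dat; python3 go.py -67 -75 150
```

```text
t: 6.52
tool_pos: [0.5977, -0.0648, 0.2088]
ee_rot: [-2.049, -2.381, 0.001]
ft_force: [0.3, -0.8, -0.8]
opening: 0.002
finger_force: 0.0
yaw 0.1497623628923194 tilt -0.9999993802758842 t 6.525 F [ 0.27701433 -0.79721702 -0.80188531]
delta tool mm [ -76.6 -142.    58.9]
```

In the tool's units: -0.05 m is -0.8, -0.042 m is -0.672, 0.004 rad is 0.002.

```bash
echo '[[[0.24,-0.32,-0.8,0,0],[0.24,-0.32,-0.8,0,0],[0.24,-0.32,-0.672,0,0.002],[0.24,0,0,0.8,0],[0.24,0,0,0.8,0],[0.24,0,0,0.48,0],[0.24,0,0,0,0]]]' > path.dat && python3 nudge.py path.dat; python3 go.py -67 -55 40;python3 - <<'E'
from h import *
import cv2
a=r.read_camera("side")[170:300,240:400,::-1]; b=r.read_camera("top")[155:265,325:435,::-1]
a=cv2.resize(a,(400,325),interpolation=cv2.INTER_CUBIC);b=cv2.resize(b,(325,325),interpolation=cv2.INTER_CUBIC)
cv2.imwrite("pics/s2.png",np.hstack([a,b]))
E
```

```text
t: 7.4
tool_pos: [0.4647, -0.1454, 0.0776]
ee_rot: [-2.053, -2.374, 0.006]
ft_force: [0.5, -1.0, 0.5]
opening: 0.24
finger_force: 0.0
yaw 0.14508678847247455 tilt -0.9999886646799039 t 7.4 F [ 0.51207901 -1.04070119  0.47639858]
delta tool mm [ 3.3  1.7 37.6]
```

View pics/s2.png

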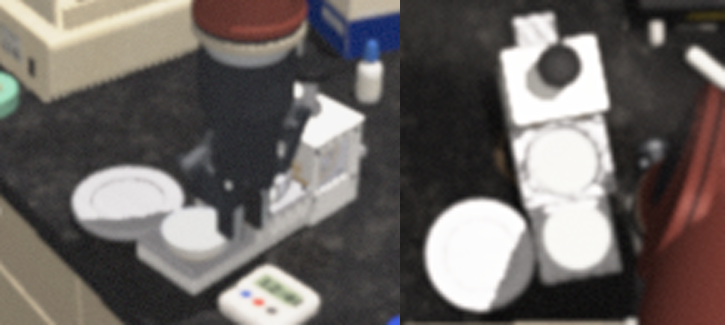

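Top view: the plunger is up, the dish is at the outlet (577,237), and the remaining dish is in the magazine. Side view: the fingertips are at (228,232) and (268,215), still above the bed. I'll check these by projection.

Run:
```python
from h import *
q=[.5240,-.0778,.146]
P=place(q,[[-67,0,36],[-68,88,18.5]]);print((proj("top",P)-[325,155])*325/110+[400,0])
s=r.state()
for d in(-17,17):
  X=s["tool_pos"]+np.array([np.cos(.146)*d/1000,np.sin(.146)*d/1000,-.011]);print((proj("side",[X])-[240,170])*2.5)
```

```text
[[574.51551436 236.01142866]
 [478.32407657 254.71631439]]
[[230.58438368 234.69791407]]
[[259.84078194 216.92877385]]
```

In the tool's units: 0.015 m is 0.24, 0.009 m is 0.144.

```bash
echo '[[[0.24,0,0.016,0.24,0],[0.24,0,0,0.24,0],[0.24,0,0,0.144,0],[0.24,0,0,0,0],[0.24,0.128,0,0,0],[0.24,0.128,0,0,0],[0.24,0.128,0,0,0],[0.24,0.128,0,0,0],[0.24,0.128,0,0,0],[0.24,0.128,0,0,0],[0.24,0,0,0,0]]]' > path.dat && python3 nudge.py path.dat; python3 go.py -67.5 48.7 38.5
```

```text
t: 8.88
tool_pos: [0.4605, -0.097, 0.0403]
ee_rot: [-2.052, -2.378, -0.0]
ft_force: [-0.3, -0.7, 1.0]
opening: 0.242
finger_force: 0.0
yaw 0.14690262631129608 tilt -0.9999999580244119 t 8.875 F [-0.29793    -0.74107991  0.97062274]
delta tool mm [58.4 -1.8  1.8]
```

In the tool's units: 0.008 m is 0.128, 0.006 m is 0.096.

```bash
echo '[[[0.24,0.128,0,0.016,0],[0.24,0.128,0,0,0],[0.24,0.128,-0.016,0,0],[0.24,0.128,0,0,0],[0.24,0.128,-0.016,0,0],[0.24,0.096,0,0,0],[0.24,0,0,0,0]]]' > path.dat && python3 nudge.py path.dat; python3 go.py -67.5 48.7 38.5;python3 - <<'E'
from h import *
import cv2
a=r.read_camera("side")[170:300,240:400,::-1]; b=r.read_camera("top")[195:265,325:395,::-1]
a=cv2.resize(a,(400,325),interpolation=cv2.INTER_CUBIC);b=cv2.resize(b,(350,350),interpolation=cv2.INTER_CUBIC)[:325]
cv2.imwrite("pics/s3.png",np.hstack([a,b]))
E
```

```text
t: 9.75
tool_pos: [0.4519, -0.052, 0.0394]
ee_rot: [-2.053, -2.378, -0.0]
ft_force: [0.0, -0.9, -0.2]
opening: 0.239
finger_force: 0.0
yaw 0.14661336088116578 tilt -0.999999977056736 t 9.75 F [ 0.02852772 -0.9336326  -0.23964793]
delta tool mm [12.7  0.1  0.9]
```

View pics/s3.png

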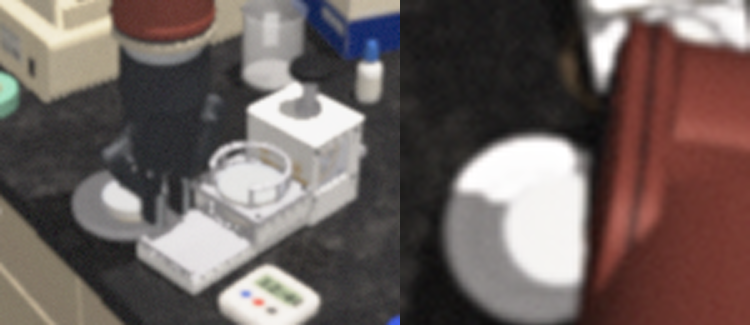

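The dish is on the turntable, about 12 mm short of the recess centre (dish left edge at column 503, disc centre at about 538). That agrees with the odometry.

In the tool's units: 0.003 m is 0.048, 0.002 m is 0.032.

```bash
echo '[[[0.24,0.048,0,0,0],[0.24,0.048,0,0,0],[0.24,0.032,0,0,0],[0.24,0.032,0,0,0],[0.24,0.016,0,0,0],[0.24,0.016,0,0,0],[0.24,0,0,0,0],[0.24,0,0,0,0]]]' > path.dat && python3 nudge.py path.dat; python3 go.py -67.5 48.7 38.5;python3 - <<'E'
from h import *
import cv2
a=r.read_camera("side")[200:290,250:340,::-1]; b=r.read_camera("top")[195:265,325:395,::-1]
a=cv2.resize(a,(400,400),interpolation=cv2.INTER_CUBIC);b=cv2.resize(b,(400,400),interpolation=cv2.INTER_CUBIC)
cv2.imwrite("pics/s4.png",np.hstack([a,b]))
E
```

```text
t: 10.85
tool_pos: [0.4502, -0.0407, 0.0394]
ee_rot: [2.054, 2.377, 0.0]
ft_force: [-0.0, 0.2, 0.3]
opening: 0.241
finger_force: 0.0
yaw 0.14567188561220745 tilt -0.9999999980179056 t 10.85 F [-0.0026172   0.20950609  0.31777373]
delta tool mm [1.2 0.1 0.9]
```

View pics/s4.png

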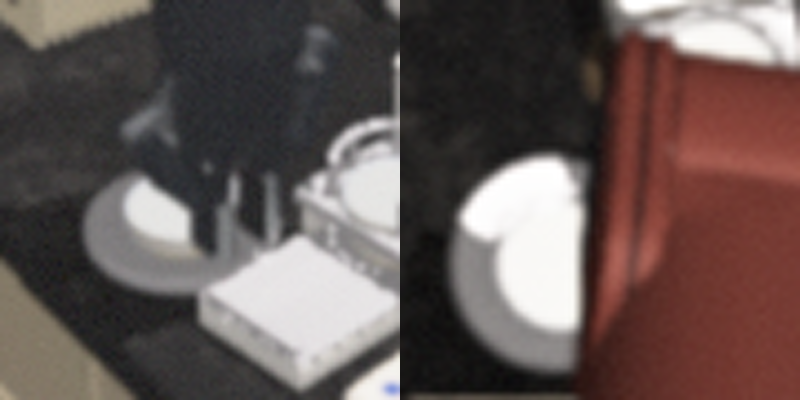

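Nearly centred: dish left edge is at 495 and the disc's at 450, leaving 1–2 mm. I'll nudge slightly more, back off, and look unobstructed.

In the tool's units: 0.001 m is 0.016.

```bash
echo '[[[0.24,0.016,0,0,0],[0.24,0.016,0,0,0],[0.24,0,0,0,0],[0.24,0,0,0,0]]]' > path.dat && python3 nudge.py path.dat; python3 go.py -67.5 48.7 38.5; echo '[[[0.24,-0.16,0,0,0],[0.24,-0.32,0,0,0],[0.24,0,0,-0.64,0],[0.24,-0.48,0,-0.96,0],[0.24,-0.96,0,-0.64,0],[0.24,-0.96,0,0,0],[0.24,-0.96,0,0,0],[0.24,0,0,0,0]]]' > path.dat && python3 nudge.py path.dat;python3 - <<'E'
from h import *
import cv2
a=r.read_camera("side")[210:280,255:325,::-1]; b=r.read_camera("top")[205:275,325:395,::-1]
a=cv2.resize(a,(400,400),interpolation=cv2.INTER_CUBIC);b=cv2.resize(b,(400,400),interpolation=cv2.INTER_CUBIC)
cv2.imwrite("pics/s5.png",np.hstack([a,b]))
q=[.5240,-.0778,.146]
P=place(q,[[-68+30*np.cos(t),88+30*np.sin(t),z] for z in(32.5,35.5) for t in np.arange(4)*np.pi/2])
s=400/70;print(np.round((proj("side",P)-[255,210])*s),np.round((proj("top",P)-[325,205])*s+[400,0]))
E
```

```text
t: 11.45
tool_pos: [0.4498, -0.0386, 0.0393]
ee_rot: [-2.054, -2.377, 0.0]
ft_force: [0.3, -0.2, -0.1]
opening: 0.237
finger_force: 0.0
yaw 0.1458455043190176 tilt -0.9999999952399161 t 11.45 F [ 0.31042236 -0.16216188 -0.06656296]
delta tool mm [-0.8  0.2  0.8]
t: 12.45
tool_pos: [0.4814, -0.2727, 0.1698]
ee_rot: [2.062, 2.368, -0.007]
ft_force: [0.4, 0.5, -0.2]
opening: 0.241
finger_force: 0.0
[[261. 167.]
 [155. 166.]
 [145. 229.]
 [255. 231.]
 [261. 161.]
 [155. 160.]
 [145. 223.]
 [255. 224.]] [[542. 143.]
 [490. 217.]
 [565. 269.]
 [616. 195.]
 [542. 142.]
 [491. 216.]
 [565. 269.]
 [616. 194.]]
```

View pics/s5.png

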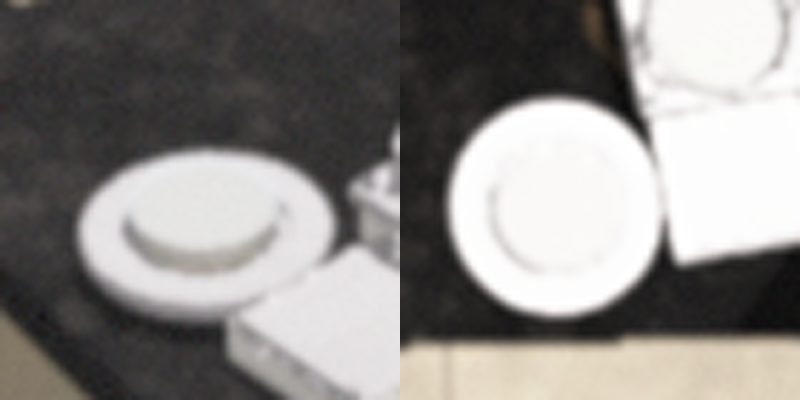

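Dish appears close to centre (top crop: disc centre ~(556,206), dish ~(562,206)), but I can't tell whether it has dropped. I'll measure it by fitting ellipses.

Run:
```python
from h import *
import cv2
q=[.5240,-.0778,.146]
out=[]
def edge(n,img,q,c,rad,z,ch,rng,N=72):
    # subpixel edge radius along rays of the projected circle
    t=np.arange(N)*2*np.pi/N;rs=np.arange(rad-rng,rad+rng,.25);pr=[]
    for a in t:
        P=place(q,np.c_[c[0]+rs*np.cos(a),c[1]+rs*np.sin(a),0*rs+z]);uv=proj(n,P).astype(np.float32)
        pr.append(cv2.remap(img,uv[:,0].reshape(1,-1),uv[:,1].reshape(1,-1),cv2.INTER_CUBIC)[0])
    return t,rs,np.array(pr)
for n in("top","side"):
    im=np.mean([r.read_camera(n).astype(np.float32) for _ in range(8)],0)
    gray=im.sum(2)/3; sat=im[:,:,0]-im[:,:,2]
    for name,img,c,rad,z,rng in(("disc",gray,(-68,88),50,21.5,6),("dish",sat,(-68,88),30,34,6)):
        t,rs,p=edge(n,img.astype(np.float32),q,c,rad,z,0,rng)
        p=cv2.GaussianBlur(p,(9,1),2);d=np.diff(p,axis=1);k=d.argmin(1);R=rs[k];w=-d.min(1)
        ok=w>np.median(w)*.5
        A=np.c_[np.ones(len(t)),np.cos(t),np.sin(t)];
        f=least_squares(lambda x:(A@x-R)[ok],[rad,0,0],loss="soft_l1",f_scale=.5).x
        print(n,name,np.round(f,2),"resid",np.median(abs(A@f-R)[ok]),ok.sum(),"contrast",np.median(w))
    c=im[205:275,325:395] if n=="top" else im[210:280,255:325]
    out.append(cv2.resize(np.clip((c-c.min())*1.0,0,255)[:,:,::-1],(400,400),interpolation=cv2.INTER_CUBIC))
o=np.hstack(out);o=np.clip((o-150)*2.4,0,255);cv2.imwrite("pics/s6.png",o.astype(np.uint8))
```

```text
top disc [51.1   1.1  -0.92] resid 0.42182154390526705 65 contrast 10.254532
top dish [29.01 -2.68  2.75] resid 1.0555340687052688 70 contrast 0.11722392
side disc [50.79 -1.29 -0.77] resid 0.5841635743188469 62 contrast 5.57333
side dish [27.56 -2.67 -2.71] resid 1.931898624190847 48 contrast 0.054557443
```

View pics/s6.png

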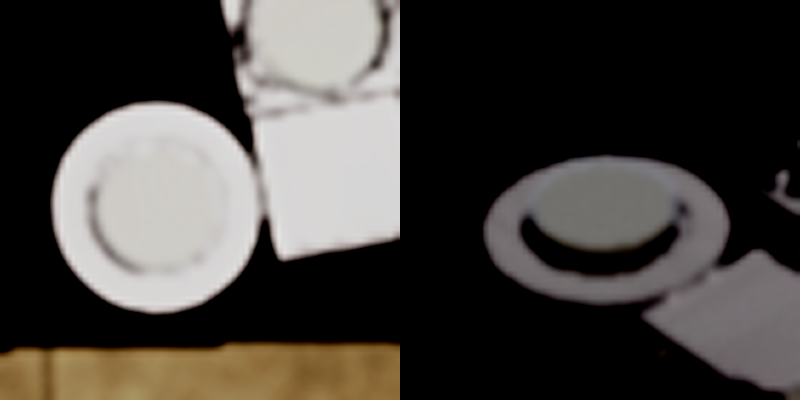

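The dish is inside the recess outline (top crop: lid centre ~(162,204), disc ~(158,207)). A colour segmentation, using the magazine's top dish as a reference of known height (50 mm), should settle whether it has dropped.

Run:
```python
from h import *
import cv2
q=[.5240,-.0778,.146];M={}
for n in("top","side"):
    im=np.mean([r.read_camera(n).astype(np.float32) for _ in range(8)],0)
    im=cv2.resize(im,None,fx=4,fy=4,interpolation=cv2.INTER_LINEAR)
    g=im[:,:,1]-(im[:,:,0]+im[:,:,2])/2
    g=cv2.GaussianBlur(g,(9,9),2);br=im.mean(2)
    for nm,c in(("d1",(-68,87,32.5)),("d3",(0,0,50))):
        uv=(proj(n,place(q,[c]))[0]+.5)*4-.5;u,v=uv.astype(int)
        th=(np.median(g[v-15:v+15,u-15:u+15]))/2
        lab=cv2.connectedComponents(((g>th)&(br>100)).astype(np.uint8))[1]
        m=(lab==lab[v,u]).astype(np.uint8)
        m=cv2.morphologyEx(m,cv2.MORPH_OPEN,np.ones((7,7)))
        k=max(cv2.findContours(m,0,cv2.CHAIN_APPROX_NONE)[0],key=cv2.contourArea)
        e=cv2.fitEllipse(k);M[n,nm]=(np.array(e[0])+.5)/4-.5
        print(n,nm,"th",round(float(th),2),np.round(M[n,nm],2),"axes",np.round(np.array(e[1])/4,1))
for nm in("d1","d3"):
    f=lambda X:np.r_[proj("top",[X])[0]-M["top",nm],proj("side",[X])[0]-M["side",nm]]
    o=least_squares(f,[.45,0,.03]);X=o.x;c,s=np.cos(q[2]),np.sin(q[2]);d=X[:2]-q[:2]
    print(nm,"disp frame mm",np.round(1000*np.array([c*d[0]+s*d[1],-s*d[0]+c*d[1],X[2]]),1),"res px",np.round(o.fun,2))
```

```text
top d1 th 0.27 [352.6  241.38] axes [16.9 20. ]
top d3 th 0.43 [380.77 210.08] axes [19.4 20.9]
side d1 th 0.29 [290.32 248.21] axes [17.1 20.9]
side d3 th 0.25 [337.32 243.23] axes [11.8 20. ]
d1 disp frame mm [-70.   86.2  24.6] res px [-0.18  0.35  0.32 -0.04]
d3 disp frame mm [-4.   0.6 50.4] res px [-0.73  1.28  1.2  -0.2 ]
```

Run:
```python
from h import *
import cv2
for n,u,v in(("top",353,241),("side",290,246)):
    im=np.mean([r.read_camera(n).astype(np.float32) for _ in range(8)],0); np.save(f"pics/{n}.npy",im)
    print(n,"row",u-22);print(*["%d/%d/%d"%tuple(x) for x in im[v,u-22:u+24]])
    print("col",v-24);print(*["%d/%d/%d"%tuple(x) for x in im[v-24:v+26,u]])
```

```text
top row 331
42/40/38 64/62/61 145/141/139 235/232/231 253/252/251 253/253/253 253/252/252 253/252/252 250/249/249 236/234/233 228/226/225 243/242/240 249/248/246 250/249/247 250/248/246 250/248/247 250/248/247 250/248/246 250/249/246 250/249/247 250/249/246 250/249/247 250/249/247 250/249/246 250/249/246 250/249/247 250/249/246 250/249/247 250/249/246 250/249/247 250/249/247 251/250/249 250/250/249 250/249/249 253/252/252 254/253/253 254/253/253 254/253/253 252/251/250 237/234/233 230/227/226 251/249/249 254/254/254 254/253/253 254/253/253 253/253/253
col 217
38/36/35 36/34/33 34/32/31 36/34/34 75/73/72 168/164/163 243/241/240 255/254/254 254/254/254 254/254/253 254/253/253 252/250/250 249/247/247 249/248/247 249/248/247 249/248/246 250/249/246 250/249/247 250/249/247 249/248/246 250/249/246 250/249/246 250/249/247 250/249/247 250/249/247 250/249/247 250/249/247 250/249/246 250/249/247 250/249/246 250/249/247 250/249/247 250/249/247 248/248/245 245/244/242 245/243/242 251/249/249 253/252/252 254/253/253 254/253/253 254/253/253 252/251/251 227/222/221 127/124/123 48/45/45 40/38/37 48/
[... 447 characters left out ...]
8/227/226 223/222/223 211/210/213 198/195/197 215/212/213 227/224/226 231/229/230 232/229/230 232/229/231 231/228/230 220/217/219 170/166/168 102/99/101
col 222
50/47/47 51/49/50 55/53/55 56/54/55 54/52/53 55/52/53 54/52/54 54/52/53 52/50/50 51/49/49 48/47/46 50/49/49 53/53/53 85/84/83 152/150/150 212/211/213 229/229/230 230/229/229 229/229/228 229/229/227 229/228/227 229/228/227 230/229/227 228/228/226 229/228/226 228/228/226 228/228/227 229/228/226 229/229/227 229/228/227 226/225/223 212/210/206 184/180/175 174/169/163 171/165/155 176/170/163 206/202/202 226/223/224 229/227/227 227/226/226 219/217/218 192/188/189 156/153/155 124/121/122 81/80/81 44/43/45 36/35/35 39/37/39 47/47/45 53/52/52
```

Optical height is ambiguous, so I'll touch-probe the lid gently with shut fingers: TCP 43.3 mm means dropped, about 46.5 mm means not.

```bash
python3 go.py -68 86.5 75; python3 go.py -68 86.5 48
```

```text
yaw 0.14575847231129013 tilt -0.9999999985106914 t 14.95 F [ 0.1039341  -0.29838683 -0.26477698]
delta tool mm [266.9  -0.4  94.9]
yaw 0.14575847231129013 tilt -0.9999999985106914 t 14.95 F [ 0.1039341  -0.29838683 -0.26477698]
delta tool mm [267.   -0.4 121.9]
```

In the tool's units: 0.05 m is 0.8, 0.045 m is 0.72.

```bash
echo '[[[0,0.72,0,0,0],[0,0.72,0,0,0],[0,0.72,0,0,0],[0,0.72,0,0,0],[0,0.72,0,0,0],[0,0.672,0,0.48,0],[0,0,0,0.8,0],[0,0,0,0.48,0],[0,0,0,0.16,0],[0,0,0,0,0],[0,0,0,0,0]]]' > path.dat && python3 nudge.py path.dat
echo '[[[0,0,0,0.016,0],[0,0,0,0.016,0],[0,0,0,0,0]]]' > path.dat && python3 nudge.py path.dat|grep -E 'pos|ft'
```

```text
t: 16.32
tool_pos: [0.4454, -0.002, 0.051]
ee_rot: [2.054, 2.376, 0.003]
ft_force: [0.3, -0.1, 0.2]
opening: 0.0
finger_force: 0.0
tool_pos: [0.4445, -0.0019, 0.048]
ft_force: [-0.9, 0.2, 0.6]
```

In the tool's units: 0.001 m is 0.016.

```bash
for i in 1; do echo '[[[0,0,0,0.016,0],[0,0,0,0,0]]]' > path.dat && python3 nudge.py path.dat|grep -E 'pos|ft'; python3 go.py -68 87 45; done
```

```text
tool_pos: [0.4444, -0.002, 0.0468]
ft_force: [-0.2, 0.6, -0.1]
yaw 0.14573856076517402 tilt -0.9999999792318984 t 16.95 F [-0.20120645  0.570471   -0.13103341]
delta tool mm [ 0.4 -0.3  1.8]
```

Nothing yet at 46.8 mm; I'll continue in fine steps.

In the tool's units: 0.001 m is 0.016.

```bash
echo '[[[0,0,0,0.016,0],[0,0,0,0,0]]]' > path.dat && python3 nudge.py path.dat|grep -E 'pos|ft|fing'
```

```text
tool_pos: [0.4444, -0.002, 0.0458]
ft_force: [0.3, -0.3, -0.3]
finger_force: 0.0
```

```bash
echo '[[[0,0,0,0.016,0],[0,0,0,0,0]]]' > path.dat && python3 nudge.py path.dat|grep -E 'pos|ft|fing'
```

```text
tool_pos: [0.4444, -0.002, 0.0448]
ft_force: [0.5, 0.4, -0.3]
finger_force: 0.0
```

In the tool's units: 0.001 m is 0.016.

```bash
echo '[[[0,0,0,0.016,0],[0,0,0,0,0]]]' > path.dat && python3 nudge.py path.dat|grep -E 'pos|ft|fing'
```

```text
tool_pos: [0.4444, -0.002, 0.0438]
ft_force: [0.2, -0.6, -0.7]
finger_force: 0.0
```

In the tool's units: 0.0005 m is 0.008.

```bash
echo '[[[0,0,0,0.008,0],[0,0,0,0,0]]]' > path.dat && python3 nudge.py path.dat|grep -E 'pos|ft|fing'
```

```text
tool_pos: [0.4445, -0.002, 0.0436]
ft_force: [-2.4, -0.0, 5.4]
finger_force: 2.8
```

Contact came at TCP 43.6 mm, so the dish is down in the recess, where the play is only 3 mm. I'll retreat and hand in.

In the tool's units: -0.06 m is -0.96, -0.03 m is -0.48.

```bash
echo '[[[0,0,0,-0.08,0],[0,0,0,-0.48,0],[0,0,0,-0.96,0],[0,0,0,-0.96,0],[0,0,0,0,0],[0,0,0,0,0],[0,0,0,0,0],[0,0,0,0,0]]]' > path.dat && python3 nudge.py path.dat|grep -E 'pos|ft'
python3 - <<'E'
from h import *
for n in("top","side"):
    im=np.mean([r.read_camera(n).astype(np.float32) for _ in range(4)],0); o=np.load(f"pics/{n}.npy")
    d=abs(im-o).mean(2)
    c=d[222:262,333:345] if n=="top" else d[236:265,268:312]
    print(n,c.max())
print(r.state()["t"],r.job_done())
E
```

```text
tool_pos: [0.4439, -0.0022, 0.1975]
ft_force: [-0.6, -0.1, -0.5]
top 219.83333
side 104.291664
the job is handed in; nothing more can be done
19.35 None
```

I handed the job in at 19.4 s: one full plunger press fed out a single dish, and I pushed it across into the turntable recess. A light touch on its lid put it at the dropped height. The plunger was back up, and the other dishes were in the magazine when I last saw them. My last picture comparison before handing in was inconclusive, probably because the arm was in view.

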